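# Release a mortar test bar and hold it up level for inspection

### The arm

A 6-joint arm with a two-finger parallel gripper is mounted at the origin on a cart in front of the work surface, level with it; the furniture and walls round the work are solid. World frame = base frame: x ahead of the robot, y to its left, z up, the work surface at z = 0. Lengths are in m, angles in rad, forces in N, time in s.
With the tool pointing down it reaches from about 0.35 to 0.875 m from the base axis. Payload 4.2 kg.
Tool frame: the origin (TCP) lies midway between the tips of the shut fingers; the grasp point (between the pads) lies r.tcp_to_grasp behind it (r.tcp_to_grasp is the distance from the TCP to the grasp point, in m); z points along the fingers, y is the line along which they close (so a half turn about z gives the same grasp; the last joint's range is limited). The gripper opens to 85 mm and grips with 20 to 120 N. Pads are 22 mm wide; open, the fingers measure 114 mm over their backs; the gripper's body (76 mm by 85 mm) begins 54 mm behind the grasp point. The pads swing forward as they close: fully open they stand 13 mm farther back than shut.
Start: joints at [1.508, 0.385, 0.008, 0, -1.194, -0.259], TCP at [0.198, 0.593, 0.231] pointing down, gripper open.
Joint ranges: [-3.14, 3.14], [-1.21, 2.06], [-1.07, 1.41], [-3.16, 2.05], [-2.99, -0.16], [-3.1, 3.1]. Speed limits (rad/s): [2.79, 2.79, 3.14, 3.14, 3.14, 3.14].

### API

Orientations are given as [roll, pitch, yaw] about the fixed x, y, z axes, in that order (R = Rz(yaw) Ry(pitch) Rx(roll)).
In Python, from bench import r, cams, sensors gives the robot as it stands (r), with the cameras (cams) and the readings (sensors).
- The arm moves only by the tool send_path, called after "Emit:" in YAML: its name, and indented under it one key for each argument. Schema: {"type":"object","properties":{"plan":{"type":"array","items":{"type":"object","properties":{"aperture":{"type":"number"},"dx":{"type":"number"},"dy":{"type":"number"},"dz":{"type":"number"},"wx":{"type":"number"},"wy":{"type":"number"},"wz":{"type":"number"}},"additionalProperties":false,"required":["aperture"]},"minItems":1,"maxItems":5},"grip_force":{"type":"number"},"only":{"type":"string"},"quiet":{"type":"boolean"},"lines":{"type":"string"}},"required":["plan"],"additionalProperties":false}. plan is a list of rows, 1 to 5 of them, each an object with the fields aperture (the finger opening in m), dx, dy, dz (the shift in shares of the most that a row can go, 1 being 50 mm), wx, wy, wz (a rotation vector in fractions of the full range, 1 being 2 pi rad); a field left out counts as zero (the opening has to be given); each row shifts and turns the commanded pose from where the row before left it, along the tool's axes as they then stand; what a row does not reach is not made up. A row lasts 1/10 s, in which the tool goes at most 0.05 m and 0.15 rad, less where a joint would pass 70% of its speed; a pose out of reach is approached as far as the arm can. The fingers move at their own pace and stop on an object; grip_force is the grip in N (left out, the last holds). Time passes only in rows, so rows that do not move let the fingers close. The tool returns the time, the measured TCP pose, the force, the opening and the grip force at its end. only (a regular expression) keeps the lines of the reply that match it, lines (a string "A,B") keeps lines A to B, and quiet returns only ok. Shift and turn numbers lie between -1 and 1, and a call with a number outside is refused. Input that does not fit is refused with a message, and nothing moves.
- sensors.get_state(): the state, without advancing time (a new reading comes with each control period).
- cams.grab_frame(name): name is "side" or "top" or "wrist"; returns a dict with "color" (420x560x3 uint8, red, green, blue), "fx", "fy", "cx", "cy" (pixels), "R" (3x3) and "t" (3): a world point X has camera coordinates R X + t. Camera axes: x right, y down, z forward; pixel columns grow to the right and rows downward; lengths in m; the calibration is good to about 2 mm. The wrist camera is an equidistant fisheye: a pixel r from the principal point sees the ray r / f radians off the axis. A picture is of the moment at which its call begins. There is no depth.
- r.job_done(): hands the job in; it is judged then, once.
The state is a dict: "clock": time; "joint_pos": joint angles; "joint_velocities": joint speeds; "tau": joint torques, N m; "ee_pos": TCP position; "tool_rot": TCP orientation; "wrist_force": force on the tool from outside, world axes, zero at the start; "ft_torque": the same for the moment, N m; "gripper_width": finger opening in m; "grip_force": force on a finger pad.
Only numpy, scipy, OpenCV 4.12 (cv2) and the standard library are available. Lean on these libraries where they do the work, as an engineer would, in place of code of your own. Each camera call takes 0.05 s, during which the arm holds its last target. There are 200 camera calls.

### The job

Slide the keeper of the blue specimen cradle along its track, away from the grey mortar bar, until its pointer stands in the green band, and leave it there with the bar still lying on its rests. Then grip that bar across its middle, lift it straight up about 10 cm above its rests and hold it there level and still, over the cradle; finish while still holding it in the air. Do not disturb the cup, the bottle or the brass weight.

Things in the scene. Friction and masses are not known exactly. Their poses are not given: they have to be found in the camera images.
- cradle: Specimen cradle, fixed to the worktop: blue base plate 100 (x) x 295 (y) x 10 mm with aluminium fittings. Origin on the worktop below the middle of the seated bar; plate spans y -95 to +200. Its y axis runs along the bar toward the keeper block, z up. An end stop 54 mm high stands at y = -89; the keeper block (70 mm wide, top at z = 70) spans y = 90 to 196.
- rest_middle (a point): Point midway between the cradle's two rests, 30 mm above the worktop, where the middle of the seated bar's underside lies. The rests, at cradle y = -55 and +55, are 14 mm wide along y, with cheeks beside the bar out to x = -35 and +35, top at z = 44. Between them (y -48 to +48) nothing but the base plate lies beside the bar.
- green_band (a point): Middle of the 16 mm wide green band painted on the white scale strip on top of the keeper block (its -x side), at cradle x = -28, y = 147, z = 71 mm. A red patch beyond it, y = 171 to 183, marks too far.
- keeper (a joint): Keeper travel in m along the cradle's +y, away from the bar: 0 = fully over the bar, stop at 0.062. A steel plate 33 x 72 x 7 mm that at 0 covers the last 20 mm of the bar's top, 3 mm above it; its thin black pointer is at the middle of the green band at 0.042 (edges 0.034 and 0.050). Starts at 0 to 0.010. About 2 N of friction; stays where left.
- keeper_grip (a point): Top centre of the keeper's upright black grip, a block 16 mm (x) x 28 mm (y) x 30 mm high in the cradle's directions, standing on the keeper plate; this point is 109 mm above the worktop and moves with the keeper. Take it from above, with the fingers closing along the cradle's x.
- test_bar: Grey mortar bar 160 x 40 x 40 mm, 0.39 to 0.75 kg, lying in the cradle. Origin at the centre of its underside (30 mm above the worktop when seated); its x axis runs along its length (parallel to the cradle's y), z up. Not to be confused with the three like bars piled on the worktop to the right.
- steel_cup: Small steel cup, diameter 54, height 42 mm, standing on the worktop. Origin at the centre of its underside. Bystander.
- blue_cap_bottle: White sample bottle with blue cap, diameter 47, height 75 mm, standing on the worktop. Origin at the centre of its underside. Bystander.
- brass_weight: Brass-coloured knobbed weight, diameter 36, height 50 mm, standing on the worktop. Origin at the centre of its underside. Bystander.

How it is judged:
On the way, in this order (a step that is already met when the one before it is completed fails the run):
1. the keeper's pointer stands in the green band (9 mm either side of its middle) and the bar still lies on its rests (value of joint keeper between 0.033 and 0.051 m and velocity of joint keeper between -0.01 and 0.01 m/s and distance of test_bar from where it was at the start of the episode below 0.015 m and contact force between test_bar and cradle above 1 N), for 0.2 s.
2. the bar is held level and still in the air, 6 to 14 cm above its rests, for a second (z of test_bar in the frame of cradle between 0.09 and 0.17 m and angle between test_bar's own z axis and vertical below 0.08 rad and linear speed of test_bar below 0.03 m/s and angular speed of test_bar below 0.15 rad/s and contact force between test_bar and the fingers above 3 N), for 1 s.
At the end, for the whole second after the job is handed in: The bar is in the fingers, underside 6 to 14 cm above its rests, middle within 5 cm sideways of its place over the cradle, tilt under 0.08 rad, still (under 30 mm/s, 0.15 rad/s), not touching the cradle; the keeper's pointer is in the green band (joint 0.033 to 0.051) (all of step 2 and horizontal distance between test_bar and cradle below 0.05 m and contact force between test_bar and cradle below 0.2 N and value of joint keeper between 0.033 and 0.051 m); the arm keeps its last pose, push and grip.
It fails at once if the bar tips more than 0.25 rad (angle between test_bar's own z axis and vertical above 0.25 rad).
It fails at once if the cup, the bottle or the weight is moved more than 2 cm (distance of any of steel_cup, blue_cap_bottle, brass_weight from where it was at the start of the episode above 0.02 m).
It also fails if it takes over 45 s, if anything falls off the work surface, if the arm or the gripper's body presses on something with over 40 N, if the wrist force passes 120 N, or if a joint passes its speed limit or range.

## Working session

There is one attempt and no reset: what is moved stays moved. The work goes in short steps, Python scripts to look and compute and a tool call to move; the robot and the scene stay as the last step left them, time stands still between calls to the robot, and variables do not carry over. Pictures are saved under pics/ and viewed, at most 10 in all, crops included, and the job is handed in when it is done.

```bash
mkdir -p pics; ls; python3 - <<'E'
from bench import r, cams, sensors
import cv2
for n in("top","side"):
    f=cams.grab_frame(n); cv2.imwrite(f"pics/{n}0.png",f["color"][:,:,::-1]); print(n,f["fx"],f["cx"],f["cy"],f["R"],f["t"])
s=sensors.get_state(); print(s["clock"],s["ee_pos"],s["tool_rot"],s["gripper_width"],r.tcp_to_grasp)
E
```

```text
bench.py
pics
top 430.8599405499823 284.58961154279774 213.37428879194184 [[ 2.78056399e-02 -9.99612971e-01  8.68600299e-04]
 [-9.91300508e-01 -2.76862258e-02 -1.28673134e-01]
 [ 1.28647382e-01  2.71679491e-03 -9.91686679e-01]] [0.12270219 0.46887297 1.19562938]
side 379.6657770465755 286.19910733152074 204.48647266766682 [[-0.99904404  0.04164829 -0.01328279]
 [ 0.02990913  0.42961138 -0.90251842]
 [-0.03188191 -0.90205293 -0.43044635]] [ 4.55027797e-01 -1.20422219e-03  1.30861799e+00]
0.1 [0.19746701 0.5924456  0.23034883] [ 3.13967253e+00 -9.59043398e-05 -3.21929183e-01] 0.08532574670424727 0.0187
```

View pics/top0.png

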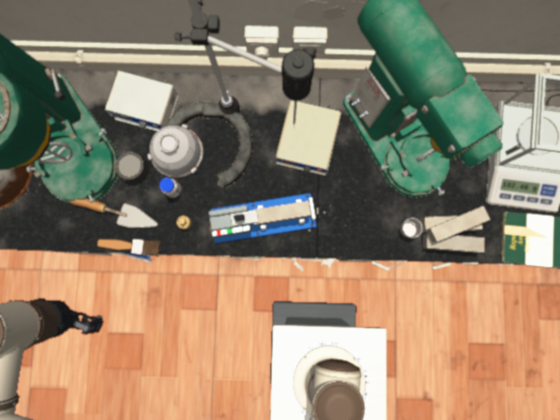

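View pics/side0.png

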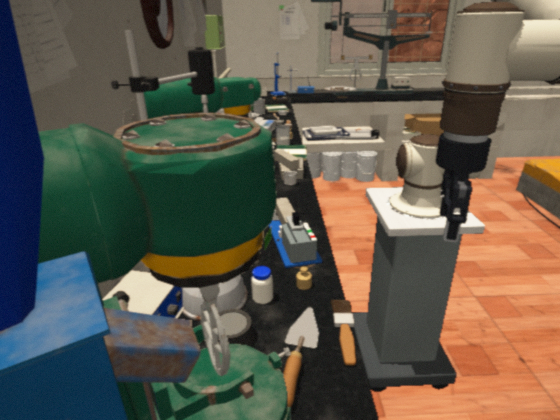

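The top view shows the blue cradle at about (210–317, 195–240), with the keeper block on its left, which is world +y. The weight is at (183,222), the bottle at (168,187) and the cup at (411,228). The side view shows the cradle at (295,240). I'll enlarge both.

```bash
python3 - <<'E'
import cv2,numpy as np
a=cv2.imread("pics/top0.png")[185:250,200:330]; b=cv2.imread("pics/side0.png")[190:270,260:330]
a=cv2.resize(a,None,fx=6,fy=6,interpolation=cv2.INTER_CUBIC)
cv2.imwrite("pics/topc.png",a)
cv2.imwrite("pics/sidec.png",cv2.resize(b,None,fx=7,fy=7,interpolation=cv2.INTER_CUBIC))
E
```

```text
(no output)
```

View pics/topc.png

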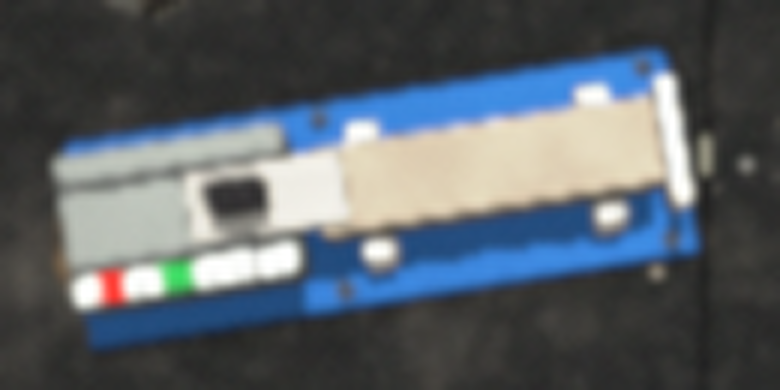

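View pics/sidec.png

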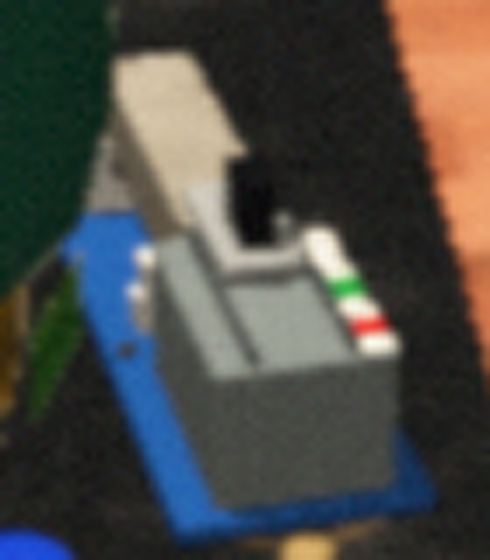

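```bash
cat > h.py <<'E'
import numpy as np
from bench import r, cams, sensors
from scipy.optimize import least_squares
def proj(f,X):
    c=f["R"]@np.asarray(X)+f["t"]; return np.array([f["fx"]*c[0]/c[2]+f["cx"],f["fy"]*c[1]/c[2]+f["cy"]])
def W(p,c):
    k,s=np.cos(p[2]),np.sin(p[2]); return np.array([p[0]+k*c[0]-s*c[1],p[1]+s*c[0]+k*c[1],c[2]])
E
python3 - <<'E'
from h import *
T=cams.grab_frame("top");S=cams.grab_frame("side")
t=lambda u,v:np.array([u/6+200-.42,v/6+185-.42]); s=lambda u,v:np.array([u/7+260-.43,v/7+190-.43])
m=1e-3
P=[(T,(50,-95,10),t(664,48)),(T,(-50,-95,10),t(698,250)),(T,(-50,200,10),t(92,348)),(T,(50,200,10),t(65,143)),
(T,(-28,147,71),t(177,276)),(T,(-28,177,71),t(112,288)),(T,(20,-80,70),t(655,97)),(T,(-20,-80,70),t(664,185)),
(S,(-28,147,71),s(349,288)),(S,(-28,177,71),s(370,327)),(S,(-50,200,10),s(433,497)),(S,(50,200,10),s(180,537))]
Q=[(T,'g',109,t(237,190)),(S,'g',109,s(252,162)),(T,'e',79,t(345,190)),(T,'b',79,t(190,203))]
def res(p):
    o=[proj(f,W(p,np.array(c)*m))-u for f,c,u in P]
    for f,k,z,u in Q: o.append(proj(f,W(p,[0,p['geb'.index(k)+3],z*m]))-u)
    return np.concatenate(o)
R=least_squares(res,[.5,0,.1,.1,.06,.13],loss="soft_l1");print(R.x.round(4));print(res(R.x).reshape(-1,2).round(1))
p=R.x
print("grip",W(p,[0,p[3],.109]),"bar",W(p,[0,0,.07]))
def ray(u,z):
    return least_squares(lambda q:proj(T,[q[0],q[1],z])-u,[.5,0]).x
for n,u,z in(("weight",(183,221),.05),("bottle",(167,185),.075),("cup",(411,227),.042)):print(n,ray(np.array(u),z).round(3))
E
```

```text
[0.4627 0.1467 0.1879 0.111  0.0651 0.1357]
[[ 0.   0.5]
 [ 0.1  0.6]
 [-0.3  0.6]
 [-0.6  0.6]
 [ 0.   0.2]
 [ 0.  -0. ]
 [-0.7 -0.1]
 [ 0.2 -0.6]
 [-1.1  0.1]
 [-0.9  0. ]
 [ 0.4 -0.7]
 [-0.8 -1. ]
 [ 0.1  0.8]
 [-0.9  0.6]
 [-0.1 -0.6]
 [ 0.1  1.3]]
grip [0.44197107 0.25575325 0.109     ] bar [0.46269847 0.14673553 0.07      ]
weight [0.433 0.419]
bottle [0.529 0.463]
cup [ 0.435 -0.22 ]
```

"5 rows max" per call.

The cradle fit is good to under 1 px in nearly all points: origin (0.463, 0.147), yaw 0.188, keeper at about 5 mm. I'll move over the grip first, then turn.

Careful with the scale: shifts go in shares of 50 mm and turns go in shares of 2 pi rad. That gives: 0.034 m is 0.68, 0.024 m is 0.48.

Emit:
send_path:
  plan:
    - {"aperture":0.085,"dx":0.68,"dy":0.48}
    - {"aperture":0.085,"dx":0.68,"dy":0.48}
    - {"aperture":0.085,"dx":0.68,"dy":0.48}
    - {"aperture":0.085,"dx":0.68,"dy":0.48}
    - {"aperture":0.085,"dx":0.68,"dy":0.48}

```text
clock: 0.7
ee_pos: [0.3216, 0.4237, 0.2312]
tool_rot: [3.141, 0.0, -0.321]
wrist_force: [1.5, 0.5, 0.4]
gripper_width: 0.085
grip_force: 0.0
```

Emit:
send_path:
  plan:
    - {"aperture":0.085,"dx":0.68,"dy":0.48}
    - {"aperture":0.085,"dx":0.68,"dy":0.48}
    - {"aperture":0.085,"dx":0.68,"dy":0.48}
    - {"aperture":0.085,"dx":0.68,"dy":0.48}
    - {"aperture":0.085,"dx":0.68,"dy":0.48}

```text
clock: 1.2
ee_pos: [0.4449, 0.2562, 0.2314]
tool_rot: [-3.141, -0.0, -0.322]
wrist_force: [0.5, 0.5, 0.5]
gripper_width: 0.0851
grip_force: 0.0
```

Emit:
send_path:
  plan:
    - {"aperture":0.085,"wz":0.0239}
    - {"aperture":0.085,"wz":0.0239}
    - {"aperture":0.085,"wz":0.0239}
    - {"aperture":0.085,"wz":0.0239}
    - {"aperture":0.085,"wz":0.0239}

```text
clock: 1.7
ee_pos: [0.4442, 0.2575, 0.2311]
tool_rot: [3.141, -0.0, -1.078]
wrist_force: [0.3, -0.8, 0.5]
gripper_width: 0.0851
grip_force: 0.0
```

Emit:
send_path:
  plan:
    - {"aperture":0.085,"wz":0.0239}
    - {"aperture":0.085,"wz":0.0239}
    - {"aperture":0.085,"wz":0.0018}
    - {"aperture":0.085}

```text
clock: 2.1
ee_pos: [0.4442, 0.2576, 0.2312]
tool_rot: [3.141, -0.0, -1.38]
wrist_force: [0.4, 0.3, -0.1]
gripper_width: 0.0853
grip_force: 0.0
```

```bash
python3 - <<'E'
from h import *
import cv2
s=sensors.get_state();print(s["ee_pos"],s["tool_rot"],s["joint_pos"])
y=s["tool_rot"][2];d=np.array([.442,.2558])-s["ee_pos"][:2];print("dx,dy",d@[np.cos(y),np.sin(y)],d@[np.sin(y),-np.cos(y)],"rz",y+1.383)
f=cams.grab_frame("wrist");cv2.imwrite("pics/w1.png",f["color"][:,:,::-1]);c=f["R"]@np.array([.442,.2558,.109])+f["t"]
def fe(X):
    c=f["R"]@np.array(X)+f["t"];h=np.hypot(c[0],c[1]);a=np.arctan2(h,c[2])*f["fx"]/h;return c[:2]*a+[f["cx"],f["cy"]]
p=[.4627,.1467,.1879]
for n,X in(("grip",[0,.111,.109]),("green",[-.028,.147,.071]),("barmid",[0,0,.07])):print(n,fe(W(p,X)))
E
```

```text
[0.44421167 0.25763733 0.23122929] [ 3.14143260e+00 -8.56821568e-05 -1.37999434e+00] [ 8.41998390e-01  1.94962387e-01 -2.61354634e-01 -3.21569723e-05
 -1.11465854e+00 -6.51182242e-01]
dx,dy 0.001384550769572835 0.0025199764661093466 rz 0.003005660671270949
grip [279.87797036 199.18178879]
green [307.85206681 224.65958603]
barmid [279.8563011   71.66868901]
```

View pics/w1.png

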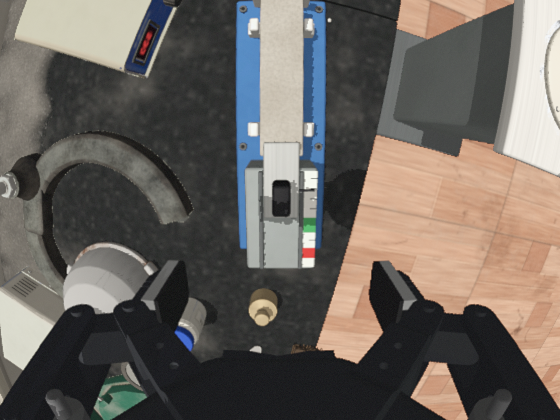

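The wrist view shows the grip at about (282,198), the pointer at about (306,190), the green band at (310,226) and red at (309,253). All agree with the predictions to about 2 px. I'll enlarge it to measure the travel.

```bash
python3 - <<'E'
import cv2
a=cv2.imread("pics/w1.png")[130:280,235:335];cv2.imwrite("pics/w1c.png",cv2.resize(a,None,fx=4,fy=4,interpolation=cv2.INTER_CUBIC))
E
```

```text
(no output)
```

View pics/w1c.png

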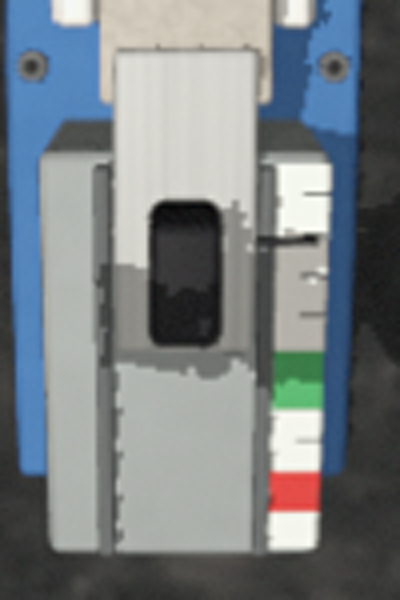

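```bash
python3 - <<'E'
from h import *
f=cams.grab_frame("wrist")
def fe(X):
    c=f["R"]@np.array(X)+f["t"];h=np.hypot(c[0],c[1]);a=np.arctan2(h,c[2])*f["fx"]/h;return c[:2]*a+[f["cx"],f["cy"]]
p=[.4627,.1467,.1879]
print("cam",-f["R"].T@f["t"])
for y in(.103,.106,.109,.112):print(y,fe(W(p,[-.026,y,.075])))
for y in(.092,.095,.098,.12,.123,.126):print(y,fe(W(p,[0,y,.109])),fe(W(p,[0,y,.079])))
s=sensors.get_state();R=lambda y:np.array([[np.cos(y),np.sin(y)],[np.sin(y),-np.cos(y)]])
for x in(0,-.001):
  d=W(p,[x,.110,.109])[:2]-s["ee_pos"][:2];print("dx,dy",R(s["tool_rot"][2])@d)
E
```

```text
cam [0.4566728  0.18756121 0.37410596]
0.103 [307.35336431 181.79254524]
0.106 [307.28435598 184.90564403]
0.109 [307.21390814 188.00592296]
0.112 [307.14205427 191.09290166]
0.092 [279.96345916 177.00082496] [279.76591833 170.87663613]
0.095 [279.95561733 180.5431691 ] [279.75946259 174.0820001 ]
0.098 [279.94768877 184.0699409 ] [279.75294367 177.27590023]
0.12 [279.88721665 209.39189867] [279.70341391 200.29720775]
0.123 [279.87869699 212.76299738] [279.69645321 203.3754605 ]
0.126 [279.87012231 216.11268593] [279.6894498  206.43765764]
dx,dy [0.00247597 0.00258589]
dx,dy [0.00247374 0.00358589]
```

In the tool's units: 0.04 m is 0.8, 0.003 m is 0.06, 0.003 rad is 0.0005.

Emit:
send_path:
  plan:
    - {"aperture":0.085,"dx":0.03,"dy":0.06,"wz":0.0005}
    - {"aperture":0.085,"dz":0.8}
    - {"aperture":0.085,"dz":0.8}
    - {"aperture":0.085,"dz":0.6}
    - {"aperture":0.085,"dz":0.4}
  grip_force: 30

```text
clock: 2.7
ee_pos: [0.4405, 0.2546, 0.0991]
tool_rot: [3.139, -0.002, -1.385]
wrist_force: [0.5, 0.3, 0.4]
gripper_width: 0.0855
grip_force: 0.0
```

Emit:
send_path:
  plan:
    - {"aperture":0.085,"dz":0.3}
    - {"aperture":0.085}
    - {"aperture":0.01}
    - {"aperture":0.01}
    - {"aperture":0.01}
  grip_force: 30

```text
clock: 3.2
ee_pos: [0.4421, 0.2562, 0.0874]
tool_rot: [-3.14, 0.001, -1.386]
wrist_force: [0.3, -1.7, 0.4]
gripper_width: 0.0435
grip_force: 0.0
```

Emit:
send_path:
  plan:
    - {"aperture":0.01}
    - {"aperture":0.01}
    - {"aperture":0.01}
    - {"aperture":0.01}
  grip_force: 30

```text
clock: 3.6
ee_pos: [0.4423, 0.2562, 0.087]
tool_rot: [-3.14, 0.001, -1.385]
wrist_force: [1.0, -0.2, 4.2]
gripper_width: 0.015
grip_force: 36.2
```

In the tool's units: -0.008 m is -0.16, -0.004 m is -0.08.

Emit:
send_path:
  plan:
    - {"aperture":0.01,"dx":-0.16}
    - {"aperture":0.01,"dx":-0.16}
    - {"aperture":0.01,"dx":-0.16}
    - {"aperture":0.01,"dx":-0.16}
    - {"aperture":0.01,"dx":-0.08}

```text
clock: 4.1
ee_pos: [0.4354, 0.2923, 0.087]
tool_rot: [-3.14, 0.0, -1.385]
wrist_force: [2.6, -1.5, 5.2]
gripper_width: 0.0153
grip_force: 36.5
```

Emit:
send_path:
  plan:
    - {"aperture":0.01}
    - {"aperture":0.01}
    - {"aperture":0.01}

```text
clock: 4.4
ee_pos: [0.4353, 0.2928, 0.087]
tool_rot: [-3.14, 0.002, -1.385]
wrist_force: [-0.2, 1.2, 5.3]
gripper_width: 0.0154
grip_force: 36.5
```

```bash
python3 - <<'E'
from h import *
import cv2
f=cams.grab_frame("wrist");a=f["color"][:,:,::-1];cv2.imwrite("pics/w2.png",cv2.resize(a[60:340,180:400],None,fx=2.1,fy=2.1,interpolation=cv2.INTER_CUBIC))
E
```

```text
(no output)
```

View pics/w2.png

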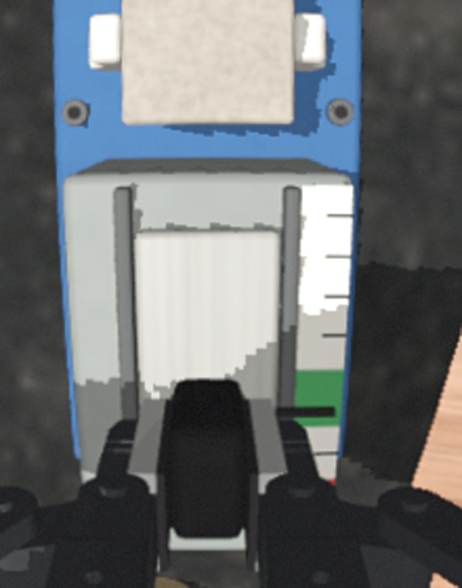

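The pointer is at row 411, inside the green band (370–426) and slightly past its middle, part of which is parallax. The bar end is undisturbed. Next I'll release and rise.

Emit:
send_path:
  plan:
    - {"aperture":0.085}
    - {"aperture":0.085}
    - {"aperture":0.085}
    - {"aperture":0.085}
    - {"aperture":0.085}

```text
clock: 4.95
ee_pos: [0.4348, 0.2909, 0.0861]
tool_rot: [3.141, -0.0, -1.386]
wrist_force: [0.1, -0.4, 0.9]
gripper_width: 0.0843
grip_force: 0.0
```

Emit:
send_path:
  plan:
    - {"aperture":0.085,"dz":-0.4}
    - {"aperture":0.085,"dz":-0.6}
    - {"aperture":0.085,"dz":-0.8}
    - {"aperture":0.085}

```text
clock: 5.35
ee_pos: [0.4376, 0.2934, 0.1819]
tool_rot: [-3.132, 0.006, -1.385]
wrist_force: [1.1, 0.3, 0.0]
gripper_width: 0.0851
grip_force: 0.0
```

Emit:
send_path:
  plan:
    - {"aperture":0.085,"dx":0.6}
    - {"aperture":0.085,"dx":0.6}
    - {"aperture":0.085,"dx":0.6}
    - {"aperture":0.085,"dx":0.6}
    - {"aperture":0.085,"dx":0.56}

```text
clock: 5.85
ee_pos: [0.462, 0.1442, 0.1761]
tool_rot: [3.141, 0.0, -1.386]
wrist_force: [0.6, -0.0, -0.4]
gripper_width: 0.0849
grip_force: 0.0
```

Emit:
send_path:
  plan:
    - {"aperture":0.085}
    - {"aperture":0.085}

```text
clock: 6.05
ee_pos: [0.4622, 0.1451, 0.1761]
tool_rot: [3.142, 0.0, -1.387]
wrist_force: [-0.6, 0.7, -0.5]
gripper_width: 0.0849
grip_force: 0.0
```

```bash
python3 - <<'E'
from h import *
import cv2
f=cams.grab_frame("wrist");a=f["color"][:,:,::-1];cv2.imwrite("pics/w3.png",cv2.resize(a[:,100:460],None,fx=1.42,fy=1.42,interpolation=cv2.INTER_CUBIC))
s=sensors.get_state();y=s["tool_rot"][2];d=np.array([.4627,.1467])-s["ee_pos"][:2]
print(s["ee_pos"],y,d@[np.cos(y),np.sin(y)],d@[np.sin(y),-np.cos(y)])
def fe(X):
    c=f["R"]@np.array(X)+f["t"];h=np.hypot(c[0],c[1]);a=np.arctan2(h,c[2])*f["fx"]/h;return ((c[:2]*a+[f["cx"],f["cy"]])-[100,0])*1.42
p=[.4627,.1467,.1879]
for X in((.02,-.08,.07),(-.02,-.08,.07),(.02,.08,.07),(-.02,.08,.07),(-.028,.147,.071)):print(X,fe(W(p,X)))
for q in(.034,.038,.042,.046,.05):print(q,fe(W(p,(-.028,.105+q,.075))))
E
```

```text
[0.46226362 0.14564892 0.17621653] -1.3861856616035473 -0.0009531140876849475 -0.0006219042706646746
(0.02, -0.08, 0.07) [211.07857973 151.07731741]
(-0.02, -0.08, 0.07) [286.29177932 150.48562385]
(0.02, 0.08, 0.07) [218.95751685 417.94794676]
(-0.02, 0.08, 0.07) [282.8282161 417.6492162]
(-0.028, 0.147, 0.071) [291.91788688 498.06744786]
0.034 [292.78097848 493.28324186]
0.038 [292.55054792 497.56574433]
0.042 [292.32097152 501.77945242]
0.046 [292.09232524 505.92532472]
0.05 [291.86468024 510.00433297]
```

View pics/w3.png

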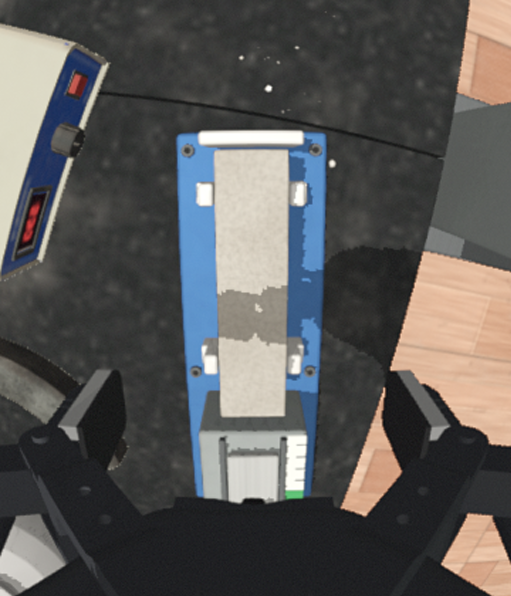

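The bar's corners are at (214,151), (288,151), (220,417) and (284,417), within 3 px of the model. Going down to grip its middle.

In the tool's units: 0.04 m is 0.8, 0.035 m is 0.7.

Emit:
send_path:
  plan:
    - {"aperture":0.085,"dx":-0.02,"dz":0.6}
    - {"aperture":0.085,"dz":0.8}
    - {"aperture":0.085,"dz":0.7}
    - {"aperture":0.085,"dz":0.5}
    - {"aperture":0.085,"dz":0.22}
  grip_force: 80

```text
clock: 6.6
ee_pos: [0.4607, 0.1466, 0.0329]
tool_rot: [3.137, -0.002, -1.385]
wrist_force: [0.2, 0.6, -0.0]
gripper_width: 0.0851
grip_force: 0.0
```

Emit:
send_path:
  plan:
    - {"aperture":0.085}
    - {"aperture":0.03}
    - {"aperture":0.03}
    - {"aperture":0.03}
    - {"aperture":0.03}
  grip_force: 80

```text
clock: 7.1
ee_pos: [0.4631, 0.1473, 0.0368]
tool_rot: [-3.138, 0.001, -1.385]
wrist_force: [-0.9, 1.3, 4.6]
gripper_width: 0.039
grip_force: 81.8
```

Emit:
send_path:
  plan:
    - {"aperture":0.03}
    - {"aperture":0.03}
    - {"aperture":0.03}
  grip_force: 80

```text
clock: 7.4
ee_pos: [0.4631, 0.1473, 0.0368]
tool_rot: [-3.139, 0.001, -1.385]
wrist_force: [-0.3, 1.5, 6.4]
gripper_width: 0.0394
grip_force: 81.8
```

```bash
python3 - <<'E'
from h import *
import cv2
f=cams.grab_frame("top");a=f["color"][:,:,::-1];b=f=cams.grab_frame("side")["color"][:,:,::-1]
k=lambda i:cv2.resize(i,(400,400),interpolation=cv2.INTER_CUBIC)
cv2.imwrite("pics/m.png",cv2.hconcat([k(a[180:250,200:270]),k(b[195:265,265:335])]))
E
```

```text
(no output)
```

View pics/m.png

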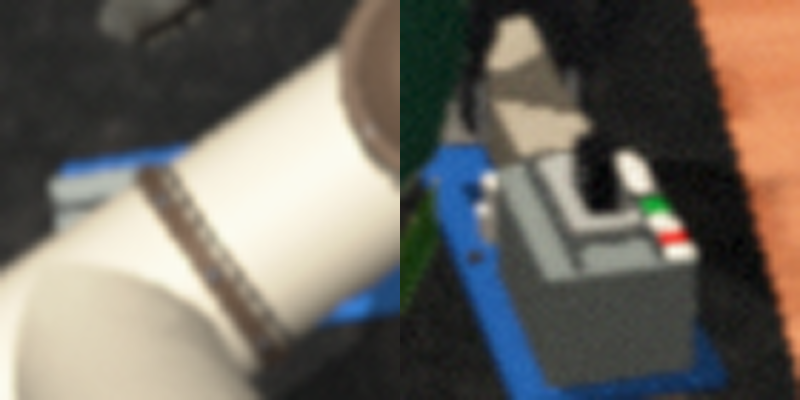

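The arm hides the cradle in the top view. In the side view the keeper stands level with the green band at (655,205), and the fingers hold the bar at its middle. Lifting.

In the tool's units: -0.015 m is -0.3, -0.01 m is -0.2.

Emit:
send_path:
  plan:
    - {"aperture":0.03,"dz":-0.1}
    - {"aperture":0.03,"dz":-0.2}
    - {"aperture":0.03,"dz":-0.3}
    - {"aperture":0.03,"dz":-0.3}
    - {"aperture":0.03,"dz":-0.3}

```text
clock: 8.0
ee_pos: [0.461, 0.1459, 0.0956]
tool_rot: [3.14, -0.0, -1.387]
wrist_force: [-0.9, -0.6, -4.9]
gripper_width: 0.0387
grip_force: 81.4
```

Emit:
send_path:
  plan:
    - {"aperture":0.03,"dz":-0.3}
    - {"aperture":0.03,"dz":-0.3}
    - {"aperture":0.03,"dz":-0.2}
    - {"aperture":0.03}
    - {"aperture":0.03}

```text
clock: 8.5
ee_pos: [0.4613, 0.1462, 0.1348]
tool_rot: [3.14, 0.0, -1.386]
wrist_force: [0.0, 0.9, -5.6]
gripper_width: 0.0388
grip_force: 81.6
```

Emit:
send_path:
  plan:
    - {"aperture":0.03}
    - {"aperture":0.03}
    - {"aperture":0.03}
    - {"aperture":0.03}
    - {"aperture":0.03}

```text
clock: 9.0
ee_pos: [0.462, 0.1465, 0.1351]
tool_rot: [3.141, -0.0, -1.386]
wrist_force: [0.1, 0.5, -5.4]
gripper_width: 0.0392
grip_force: 81.6
```

Emit:
send_path:
  plan:
    - {"aperture":0.03}
    - {"aperture":0.03}
    - {"aperture":0.03}
    - {"aperture":0.03}
    - {"aperture":0.03}

```text
clock: 9.5
ee_pos: [0.462, 0.1466, 0.1353]
tool_rot: [-3.142, 0.0, -1.386]
wrist_force: [-1.5, 0.1, -4.4]
gripper_width: 0.039
grip_force: 81.6
```

Emit:
send_path:
  plan:
    - {"aperture":0.03}
    - {"aperture":0.03}
    - {"aperture":0.03}
    - {"aperture":0.03}
    - {"aperture":0.03}

```text
clock: 10.0
ee_pos: [0.462, 0.1466, 0.1353]
tool_rot: [-3.142, -0.0, -1.386]
wrist_force: [-0.2, -0.5, -5.1]
gripper_width: 0.0394
grip_force: 81.6
```

```bash
python3 - <<'E'
from h import *
import cv2
b=cams.grab_frame("side")["color"][:,:,::-1];a=cams.grab_frame("wrist")["color"][:,:,::-1]
k=lambda i:cv2.resize(i,(400,400),interpolation=cv2.INTER_CUBIC)
cv2.imwrite("pics/n.png",cv2.hconcat([k(a[:,70:490]),k(b[170:270,245:345])]))
E
```

```text
(no output)
```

View pics/n.png

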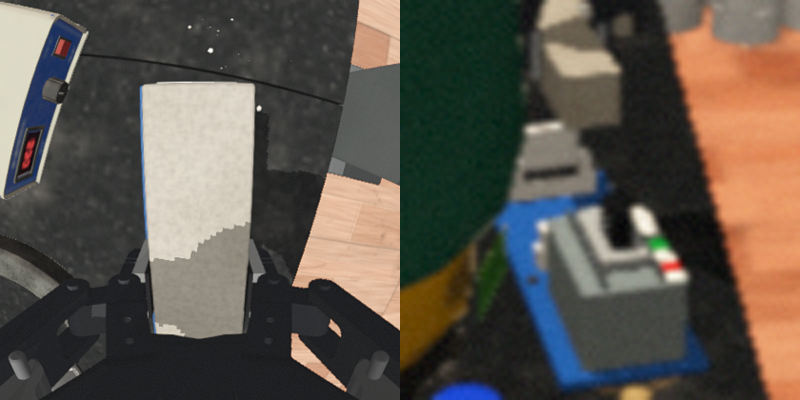

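The bar is held level in the air over the cradle, at (580,75) in the side half. The keeper is still at the green band at (660,243).

```bash
python3 -c "
from bench import r, cams, sensors
print(r.job_done())"
```

```text
the job is handed in; nothing more can be done
None
```

I moved the keeper's pointer into the green band and left it there, and the job is handed in with the bar held level and still about 10 cm above its rests; no verdict was printed.

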